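Shut down the polishing machine and hang its lock-out plate

ROBOT

A 6-joint arm with a two-finger parallel gripper is mounted at the origin on the work surface. World frame = base frame: x ahead of the robot, y to its left, z up, the work surface at z = 0. Lengths are in m, angles in rad, forces in N, time in s.
With the tool pointing down it reaches from about 0.375 to 0.825 m from the base axis. Payload 5.5 kg.
Tool frame: the origin (TCP) lies midway between the tips of the shut fingers; the grasp point (between the pads) lies 19 mm behind it; z points along the fingers, y is the line along which they close (so a half turn about z gives the same grasp; the last joint's range is limited). The gripper opens to 85 mm and grips with 20 to 120 N. Pads are 22 mm wide; open, the fingers measure 114 mm over their backs; the gripper's body (76 mm by 85 mm) begins 54 mm behind the grasp point. The pads swing forward as they close: fully open they stand 13 mm farther back than shut.
Start: joints at [1.146, 0.314, -0.047, 1.21, 0, 1.571], TCP at [0.247, 0.547, 0.231] pointing down, gripper open.
Joint ranges: [-2.67, 2.67], [-0.69, 1.73], [-1.03, 1.25], [-2.08, 2.16], [-1.42, 1.45], [-3.14, 3.14]. Speed limits (rad/s): [2.39, 2.39, 3.01, 3.14, 3.14, 3.14].

INTERFACE

Orientations are given as a unit quaternion [w, x, y, z].
In Python, from cell import env gives the robot as it stands.
- The arm moves only by the tool step_arm, never from a script. Its argument "moves" is a list of rows, each a list of 7 numbers: the finger opening in mm, from 0 to 85.4, then the shift along the world's x, y, z in mm, then the turn, a rotation vector about the world's x, y, z in rad. A call has 1 to 10 rows; each row is the pose to reach, as a shift and turn from the pose commanded when the call began; what a row does not reach only later rows make up. A row lasts 1/10 s, in which the tool goes at most 50 mm and 8.59 degrees, less where a joint would pass 70% of its speed; a pose out of reach is approached as far as the arm can. A call with a gripper value outside its range is refused whole. The fingers move at their own pace and stop on an object; the grip force is fixed at half the most. Time passes only in rows, so rows that repeat a pose let the fingers close. It gives the time, the measured TCP pose, the force, the opening and the grip force at its end, in the units of the state.
- env.read_state(): the state, without advancing time (a new reading comes with each control period).
- env.camera(name): name is "scene" or "top"; returns the picture (420x560x3 uint8, red, green, blue); there is no depth.
- env.calibration(name): a dict with "fx", "fy", "cx", "cy" (pixels), "rvec" (rotation vector, rad) and "tvec" (3), from world to camera coordinates, as OpenCV has them. Camera axes: x right, y down, z forward; pixel columns grow to the right and rows downward; lengths in m; the calibration is good to about 2 mm. A picture is of the moment at which its call begins. calibration takes no time and is no camera call.
- env.close_job(): hands the job in; it is judged then, once.
The state is a dict: "time": time; "joints": joint angles; "qvel": joint speeds; "joint_torque": joint torques, N m; "position": TCP position; "ee_rot": TCP orientation; "force": force on the tool from outside, world axes, zero at the start; "moment": the same for the moment, N m; "width": finger opening in m; "gripper_force": force on a finger pad.
Only numpy, scipy, OpenCV 4.12 (cv2) and the standard library are available. Lean on these libraries where they do the work, as an engineer would, in place of code of your own. Each camera call takes 0.05 s, during which the arm holds its last target. There are 200 camera calls.

TASK

Lock out the knife-polishing machine: lift the amber jar out of the way of the speed knob's orange pointer on the green console and stand it upright on the bench, then push the pointer all the way round anticlockwise (seen from above) to its off stop at the red mark, and only then take the red plate out of the wooden rack and hang it by its eye on the steel peg of the yellow stand. Never tip the jar or press the green start button, do not disturb the blue can and the wooden spool, and leave the two steel blanks standing in their rack slots.

Things in the scene. Friction and masses are not known exactly. Their poses are not given: they have to be found in the camera images.
- console: Green fixed control console, a box 200 x 200 x 60 mm on the bench. Origin at the centre of its underside, z up. On its top: the speed knob in the middle, the green start button and a loose jar. In its frame, with angles counted anticlockwise from above from its x axis, the pointer lies at angle (2.2 rad - joint dial).
- dial (a joint): Speed knob on a vertical axis. 0 = off, its anticlockwise end stop (pointer at the red mark); grows clockwise seen from above, up to 2.4 rad. Stiff (0.2 N m), stays where it is left. Black round hub 76 mm across, top 93 mm above the bench; on it an orange pointer bar 20 mm thick, reaching out to 95 mm from the axis.
- dial_axis (a point): Point on the knob's turning axis, 85 mm above the bench (25 mm above the console's top). Its axes are the console's. The pointer's flanks reach from 68 to 102 mm above the bench, leaving 8 mm of air over the console's top.
- pointer_end (a point): Centre of the pointer's outer end, 95 mm from the knob's axis, 85 mm above the bench; it turns with the knob.
- start (a joint): Green start button on the console: 0 = out, 6 mm = fully pressed. It must not be pressed.
- start_top (a point): Top of the green start button (26 mm across, in a grey housing about 40 mm across), on the console 85 mm from the knob's axis, at angle -1.25 rad in the console's frame.
- oil_jar: Amber jar with a yellow cap, 42 mm across and 78 mm tall, 0.15 kg, standing loose on the console in the pointer's path, about 75 mm from the knob's axis, just short of the off stop. Origin at the centre of its underside, z up. Its top starts 138 mm above the bench, 36 mm above the pointer. On the bench nearer to the robot than 0.4 m lie a hammer and a whetstone.
- rack: Dark wooden rack, fixed: 170 mm (x) x 102 mm (y) x 47 mm tall, with three slots across it at x = -56, 0 and +56 mm, each 11 mm wide, 35 mm deep (slot floor 12 mm above the bench). Origin at the centre of its underside. The red plate and two blanks stand upright in the slots, any of them in any slot.
- plate: Red lock-out plate standing upright in a slot: 64 mm wide (its y), 8 mm thick (its x), 110 mm tall, with a grip tab on top 40 mm wide, 12 mm thick, up to 155 mm; about 0.16 kg. Origin at the centre of its lower edge, z up along the plate. A round through eye, 32 mm across, is 86 mm above the origin. White band across below the eye.
- plate_eye (a point): Centre of the eye of the red plate (86 mm above its lower edge, 69 mm below its top); the eye's axis is the plate's x.
- plate_tab (a point): Point to grip in the plate's tab, 17 mm below its top edge, 52 mm above the eye; grip across the plate's x (12 mm).
- blank_a: Dark forged blade blank, 8 mm thick (x), 62 mm wide, 140 mm tall with a narrow tang at the top, standing in a slot. Origin at the centre of its lower edge. Leave it standing.
- blank_b: Bright steel blade blank, same size as blank_a. Leave it standing.
- stand: Yellow fixed stand: foot 120 x 100 x 14 mm, an upright 20 mm (x) x 40 mm (y) whose top is 142 mm above the bench and whose front face is at x = +20 mm, and a steel peg out of that face. Origin at the centre of the foot's underside; the peg points along the stand's -x.
- peg_mid (a point): Middle of the peg on its axis, 135 mm above the bench, 35 mm in front of the upright. The peg is 10 mm thick, 70 mm long out of the upright, and rises by 10 degrees towards its free end. Axes are the stand's.
- peg_tip (a point): Centre of the 16 mm ball on the free end of the peg, 141 mm above the bench, 35 mm in front of peg_mid.
- oil_can: Blue can, 56 mm across, 120 mm tall, loose on the bench. Origin at the centre of its underside. Leave it alone.
- spool: Wooden spool, 56 mm across, 62 mm tall, loose on the bench. Origin at the centre of its underside. Leave it alone.
Not all that is in view belongs to the job. There is more than one size of the plate; the job needs the smallest.

How it is judged:
On the way, in this order (a step that is already met when the one before it is completed fails the run):
1. the jar stands upright on the bench (height (world z) of oil_jar below 0.01 m and angle between oil_jar's own z axis and vertical below 0.15 rad and linear speed of oil_jar below 0.05 m/s), for 0.2 s.
2. the speed knob is at its off stop, with the red plate not yet on the peg (value of joint dial below 0.06 rad), for 0.2 s.
3. the red plate is on the peg, the peg through its eye (x of plate_eye in the frame of peg_mid between -0.04 and 0.034 m and y of plate_eye in the frame of peg_mid between -0.014 and 0.014 m and z of plate_eye in the frame of peg_mid between -0.024 and 0.006 m and angle between the x axis of plate and the x axis of stand, either way round below 0.6 rad and angle between plate's own z axis and vertical below 0.4 rad), for 0.2 s.
At the end, for the whole second after the job is handed in: The jar stands upright on the bench; the knob is within 0.06 rad of its off stop; the red plate hangs at rest on the stand's peg, the peg through its eye (eye anywhere along the peg, within 14 mm sideways), tilted under 0.4 rad and within 0.6 rad of square to the peg (all of step 1 and all of step 3 and value of joint dial below 0.06 rad and linear speed of plate below 0.05 m/s and angular speed of plate below 0.5 rad/s and contact force between plate and stand above 0.5 N); the robot touches nothing.
It fails at once if the green start button is pressed (value of joint start above 0.003 m).
It fails at once if the jar is tipped (angle between oil_jar's own z axis and vertical above 0.6 rad).
It fails at once if the oil can or the spool on the bench is disturbed (moved 30 mm or tipped) (distance of any of oil_can, spool from where it was at the start of the episode above 0.03 m or angle between any of oil_can, spool's own z axis and vertical above 0.4 rad).
It fails at once if a blank is lifted out of its slot or tipped over (moved 25 mm, tilted 0.35 rad) (distance of any of blank_a, blank_b from where it was at the start of the episode above 0.025 m or angle between any of blank_a, blank_b's own z axis and vertical above 0.35 rad).
It also fails if it takes over 72 s, if anything falls off the work surface, if the arm or the gripper's body presses on something with over 40 N, if the wrist force passes 120 N, or if a joint passes its speed limit or range.

## Working session

There is one attempt and no reset: what is moved stays moved. The work goes in short steps, Python scripts to look and compute and a tool call to move; the robot and the scene stay as the last step left them, time stands still between calls to the robot, and variables do not carry over. Pictures are saved under pics/ and viewed, at most 10 in all, crops included, and the job is handed in when it is done.

Besides the shell and the picture viewer there is one more tool, called by a JSON object that holds its "op" and its "data", one argument or row to a line. step_arm: Moves the arm, as the interface text tells. Its arguments: {"type":"object","properties":{"moves":{"type":"array","items":{"type":"array","items":{"type":"number"}}}},"required":["moves"]}

```bash
mkdir -p pics
cat > h.py <<'E'
import numpy as np,cv2
from cell import env
def P(name):
    c=env.calibration(name);R=cv2.Rodrigues(np.array(c['rvec'],float))[0];return c,R,np.array(c['tvec'],float).ravel()
def ray(name,u,v):
    c,R,t=P(name);d=R.T@np.array([(u-c['cx'])/c['fx'],(v-c['cy'])/c['fy'],1]);return -R.T@t,d
def atz(name,u,v,z):
    o,d=ray(name,u,v);return o+d*(z-o[2])/d[2]
def tri(u1,v1,u2,v2):  # scene, top
    o,d=ray('scene',u1,v1);p,e=ray('top',u2,v2);s=np.linalg.lstsq(np.c_[d,-e],p-o,rcond=None)[0]
    a,b=o+d*s[0],p+e*s[1];return (a+b)/2,np.linalg.norm(a-b)
def proj(name,X):
    c,R,t=P(name);q=R@np.array(X)+t;return c['fx']*q[0]/q[2]+c['cx'],c['fy']*q[1]/q[2]+c['cy']
def save(name,f,crop=None,k=1):
    im=env.camera(name)[:,:,::-1]
    cv2.imwrite('pics/raw_'+f,im)
    if crop: x,y,w,h=crop;im=im[y:y+h,x:x+w]
    cv2.imwrite('pics/'+f,cv2.resize(im,None,fx=k,fy=k,interpolation=cv2.INTER_CUBIC))
E
python3 - <<'E'
from h import *
save('scene','s0.png',k=1.42);save('top','t0.png',k=1.42)
for n in('scene','top'):
    c,R,t=P(n);print(n,c['fx'],-R.T@t,R[2])
E
```

```text
scene 518.0774038248741 [ 1.24664561 -0.17495408  0.95454247] [-0.66091851  0.15556664 -0.73415648]
top 494.3307015540066 [ 0.34838095 -0.00757796  1.29138385] [ 0.14080977  0.00633145 -0.99001642]
```

View pics/s0.png

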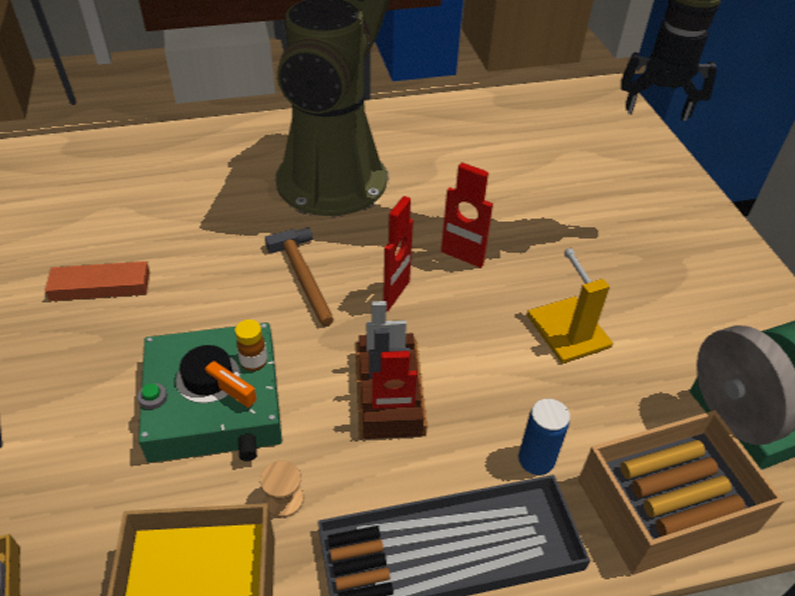

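View pics/t0.png

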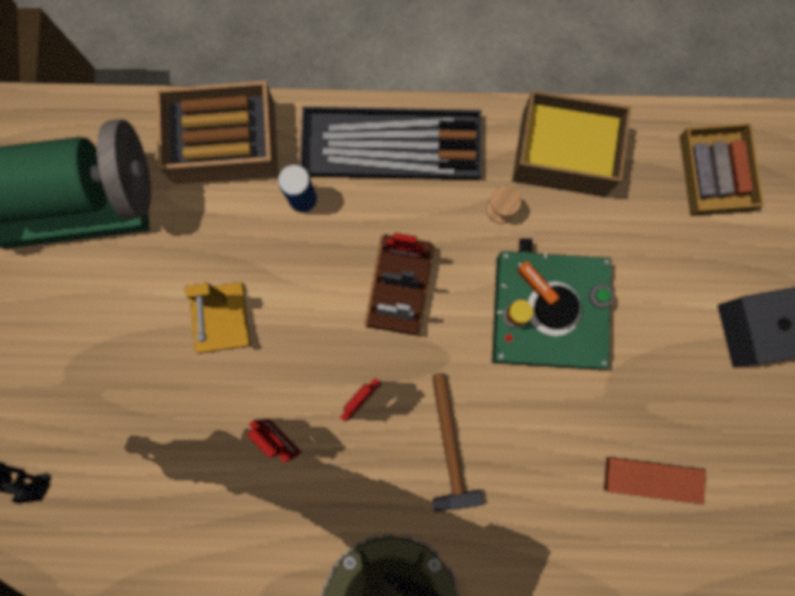

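Run:
```python
import cv2,numpy as np
s=cv2.imread('pics/raw_s0.png');t=cv2.imread('pics/raw_t0.png')
def mk(f,items,k=4):
    C=np.zeros((600,800,3),np.uint8)
    for im,x,y,w,h,X,Y in items:
        c=cv2.resize(im[y:y+h,x:x+w],None,fx=k,fy=k,interpolation=cv2.INTER_CUBIC);C[Y:Y+h*k,X:X+w*k]=c
    cv2.imwrite(f,C)
mk('pics/A.png',[(s,90,218,112,112,0,0),(t,345,165,88,98,448,0)])
mk('pics/B.png',[(s,243,203,65,110,0,0),(t,255,160,60,85,260,0),(s,368,170,75,90,500,0),(t,128,195,55,60,260,350)])
```

```text
(no output)
```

View pics/A.png

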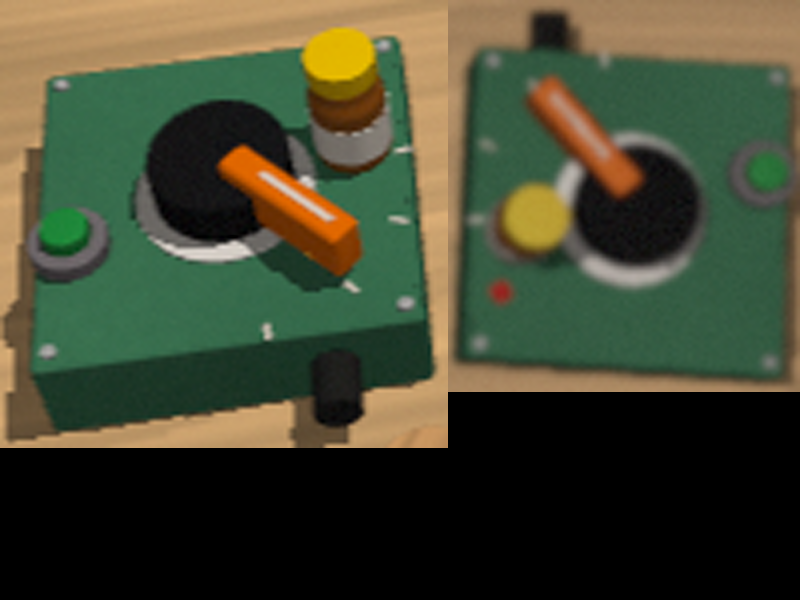

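View pics/B.png

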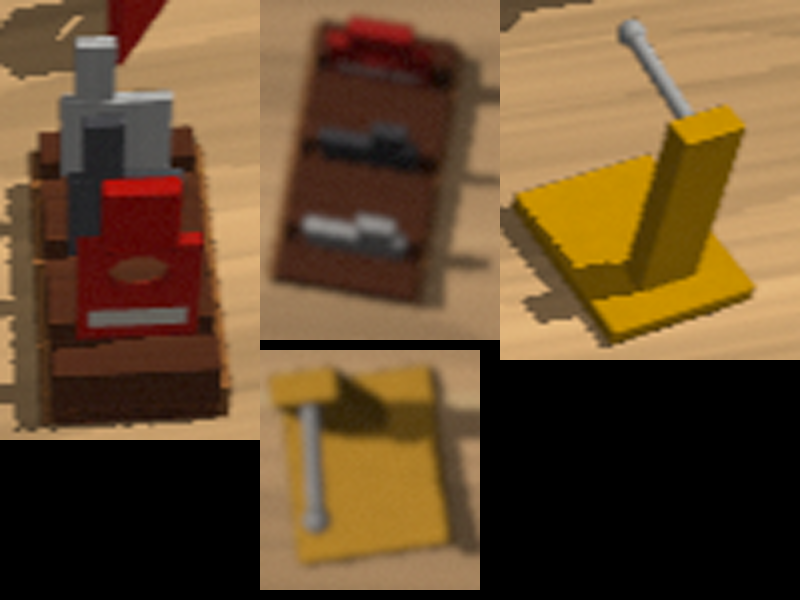

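Run:
```python
from h import *
q=.375
SA=lambda x,y:(90+x/4-q,218+y/4-q); TA=lambda x,y:(345+(x-448)/4-q,165+y/4-q)
SB=lambda x,y:(243+x/4-q,203+y/4-q); TB=lambda x,y:(255+(x-260)/4-q,160+y/4-q)
SS=lambda x,y:(368+(x-500)/4-q,170+y/4-q); TS=lambda x,y:(128+(x-260)/4-q,195+(y-350)/4-q)
def show(n,a,b):
    p,e=tri(*a,*b);print(n,(p*1000).round(1),'err',round(e*1000,1))
for n,a,b in [('jarcap',(339,51),(538,217)),('hub',(220,146),(639,206)),('start',(63,227),(768,171)),('ptr_end',(342,237),(541,87)),
  ('scr1',(61,84),(777,363)),('scr2',(383,46),(479,344)),('scr3',(405,303),(493,60)),('scr4',(47,351),(777,77))]: show(n,SA(*a),TA(*b))
print('red',atz('top',*TA(501,292),.06))
for n,a,b in [('tab',(143,186),(381,28))]: show(n,SB(*a),TB(*b))
print('tabends@.167',atz('top',*TB(349,26),.167),atz('top',*TB(413,34),.167))
for c in [(315,25),(462,45),(270,280),(420,303)]: print('rack@.047',atz('top',*TB(*c),.047))
show('ball',SS(630,32),TS(315,522));show('pegbase',SS(688,112),TS(312,405))
for c in [(430,365),(448,543),(302,562)]: print('foot@.014',atz('top',*TS(*c),.014))
for c in [(510,203),(614,343),(752,290)]: print('footS@.014',atz('scene',*SS(*c),.014))
k=1.42
for n,a,b in[('can',(551,405),(294,180)),('spool',(280,473),(508,201))]: show(n,(a[0]/k,a[1]/k),(b[0]/k,b[1]/k))
```

```text
jarcap [ 507.2 -205.   141.4] err 0.4
hub [ 521.4 -274.    97.4] err 0.4
start [ 547.1 -357.5   83. ] err 1.2
ptr_end [ 593.9 -215.7   97.1] err 2.6
scr1 [ 430.  -364.1   64.6] err 2.8
scr2 [ 437.6 -182.2   63.3] err 1.7
scr3 [ 617.5 -190.3   64.4] err 1.1
scr4 [ 610.2 -369.4   65.4] err 1.3
red [ 0.4706956  -0.19552239  0.06      ]
tab [622.   -9.4 168.2] err 0.4
tabends@.167 [0.62315155 0.00945854 0.167     ] [ 0.61918602 -0.02790444  0.167     ]
rack@.047 [0.65266341 0.03321229 0.047     ]
rack@.047 [ 0.64152015 -0.06174313  0.047     ]
rack@.047 [0.4866935  0.05744752 0.047     ]
rack@.047 [ 0.47416822 -0.0377525   0.047     ]
ball [451.  321.  142.8] err 2.1
pegbase [519.9 327.  143.5] err 1.6
foot@.014 [0.56779696 0.28987458 0.014     ]
foot@.014 [0.45113379 0.27192233 0.014     ]
foot@.014 [0.43673593 0.3657886  0.014     ]
footS@.014 [0.45625753 0.26578514 0.014     ]
footS@.014 [0.57374375 0.2872588  0.014     ]
footS@.014 [0.55254096 0.38344307 0.014     ]
can [725.9 183.3 134.2] err 3.2
spool [ 715.5 -191.4   70.6] err 4.2
```

Run:
```python
from h import *
from scipy.optimize import least_squares
q=.375
SS=lambda x,y:(368+(x-500)/4-q,170+y/4-q); TS=lambda x,y:(128+(x-260)/4-q,195+(y-350)/4-q)
z=.014
obs=[('top',TS(430,365),(.06,-.05,z)),('top',TS(448,543),(-.06,-.05,z)),('top',TS(302,562),(-.06,.05,z)),
('scene',SS(512,203),(-.06,-.05,z)) if 0 else None,('top',TS(315,521),(-.05,0,.141)),('scene',SS(630,32),(-.05,0,.141))]
obs=[o for o in obs if o]
# unknown: x,y,yaw, peg lateral offset
def T(p,m):
    c,s=np.cos(p[2]),np.sin(p[2]);return p[0]+c*m[0]-s*m[1],p[1]+s*m[0]+c*m[1],m[2]
def f(p,pr=0):
    return np.concatenate([np.array(proj(n,T(p,(m[0],m[1]+(p[3] if m[2]>.1 else 0),m[2]))))-uv for n,uv,m in obs])
# scene foot corners: left(-.06,-.05)? order by test
obs+=[('scene',SS(512,203),(-.06,-.05,z)),('scene',SS(614,343),(.06,-.05,z)),('scene',SS(752,290),(.06,.05,z))]
r=least_squares(f,[.51,.325,.15,0]);print(r.x,r.fun.reshape(-1,2).round(1))
for n,m in [('tip',(-.05,r.x[3],.141)),('mid',(-.015,r.x[3],.135))]: print(n,T(r.x,m))
s=env.read_state();print(s['position'],s['ee_rot'],s['width'],s['force'])
print([atz('top',x/1.42,y/1.42,.17)[:2].round(3) for x,y in[(258,425),(285,455),(345,415),(378,383)]])
```

```text
[0.50243582 0.32749048 0.16879265 0.00252161] [[ 0.7 -0.8]
 [ 1.5 -0.2]
 [-0.4  0.7]
 [ 0.4 -0.3]
 [ 0.8  0.9]
 [-0.2 -1.5]
 [-0.2 -1.3]
 [ 1.4 -0. ]]
tip (np.float64(0.452722793663695), np.float64(0.3215766463667345), 0.141)
mid (np.float64(0.48722538454137204), np.float64(0.3274563761843059), 0.135)
[0.24705854 0.54619872 0.2305158 ] [-1.56093132e-04  2.10806296e-01  9.77527546e-01 -7.60597599e-04] 0.08549948823242756 [-0.34948746  0.4166712  -0.49480247]
[array([0.312, 0.215]), array([0.267, 0.171]), array([0.331, 0.079]), array([0.383, 0.028])]
```

{"op": "step_arm", "data": {
  "moves": [
    [85, 0, 0, 50, 0, 0, 0],
    [85, 200, -400, 50, 0, 0, -0.9],
    [85, 200, -400, 50, 0, 0, -0.9],
    [85, 200, -400, 50, 0, 0, -0.9],
    [85, 200, -400, 50, 0, 0, -0.9],
    [85, 200, -400, 50, 0, 0, -0.9],
    [85, 200, -400, 50, 0, 0, -0.9],
    [85, 200, -400, 50, 0, 0, -0.9],
    [85, 200, -400, 50, 0, 0, -0.9],
    [85, 200, -400, 50, 0, 0, -0.9]
  ]
}}

```text
time: 1.1
position: [0.4476, 0.1446, 0.2812]
ee_rot: [-0.0, 0.615, 0.788, -0.0]
force: [1.3, -0.0, -0.0]
width: 0.0852
gripper_force: 0.0
```

{"op": "step_arm", "data": {
  "moves": [
    [85, 60, -352, 0, 0, 0, 0],
    [85, 60, -352, 0, 0, 0, 0],
    [85, 60, -352, 0, 0, 0, 0],
    [85, 60, -352, 0, 0, 0, 0],
    [85, 60, -352, 0, 0, 0, 0],
    [85, 60, -352, 0, 0, 0, 0],
    [85, 60, -352, 0, 0, 0, 0],
    [85, 60, -352, 0, 0, 0, 0],
    [85, 60, -352, 0, 0, 0, 0],
    [85, 60, -352, 0, 0, 0, 0]
  ]
}}

```text
time: 2.1
position: [0.5068, -0.2044, 0.2809]
ee_rot: [-0.001, 0.615, 0.789, 0.0]
force: [-0.4, 0.2, 0.2]
width: 0.0848
gripper_force: 0.0
```

{"op": "step_arm", "data": {
  "moves": [
    [85, 0, -1, -50, 0, 0, 0],
    [85, 0, -1, -100, 0, 0, 0],
    [85, 0, -1, -150, 0, 0, 0],
    [85, 0, -1, -170, 0, 0, 0],
    [85, 0, -1, -182, 0, 0, 0],
    [85, 0, -1, -182, 0, 0, 0],
    [30, 0, -1, -182, 0, 0, 0],
    [30, 0, -1, -182, 0, 0, 0],
    [30, 0, -1, -182, 0, 0, 0],
    [30, 0, -1, -182, 0, 0, 0]
  ]
}}

```text
time: 3.1
position: [0.5083, -0.2068, 0.1012]
ee_rot: [0.001, 0.615, 0.788, 0.0]
force: [-1.8, 0.5, 8.2]
width: 0.0388
gripper_force: 59.3
```

{"op": "step_arm", "data": {
  "moves": [
    [30, 0, 0, 0, 0, 0, 0],
    [30, 0, 0, 0, 0, 0, 0],
    [30, 0, 0, 0, 0, 0, 0],
    [30, 0, 0, 0, 0, 0, 0]
  ]
}}

```text
time: 3.5
position: [0.5083, -0.2069, 0.1012]
ee_rot: [0.001, 0.615, 0.788, 0.0]
force: [-0.3, -0.2, 7.3]
width: 0.0388
gripper_force: 59.3
```

{"op": "step_arm", "data": {
  "moves": [
    [30, 0, 0, 20, 0, 0, 0],
    [30, 0, 0, 60, 0, 0, 0],
    [30, 0, 0, 80, 0, 0, 0],
    [30, 0, 0, 80, 0, 0, 0]
  ]
}}

```text
time: 3.9
position: [0.5096, -0.2074, 0.1831]
ee_rot: [0.003, 0.615, 0.788, 0.001]
force: [1.1, 0.4, -1.3]
width: 0.0389
gripper_force: 61.0
```

Run:
```python
from h import *
a=env.camera('scene')[:,:,::-1];b=env.camera('top')[:,:,::-1]
f=lambda im,x,y,w,h:cv2.resize(im[y:y+h,x:x+w],None,fx=4,fy=4,interpolation=cv2.INTER_CUBIC)
cv2.imwrite('pics/C.png',np.hstack([f(a,100,150,100,130),f(b,340,150,95,130)]))
print(env.read_state()['force'],env.read_state()['width'])
```

```text
[-0.10873055 -0.8009921  -2.84761161] 0.03843532957902336
```

View pics/C.png

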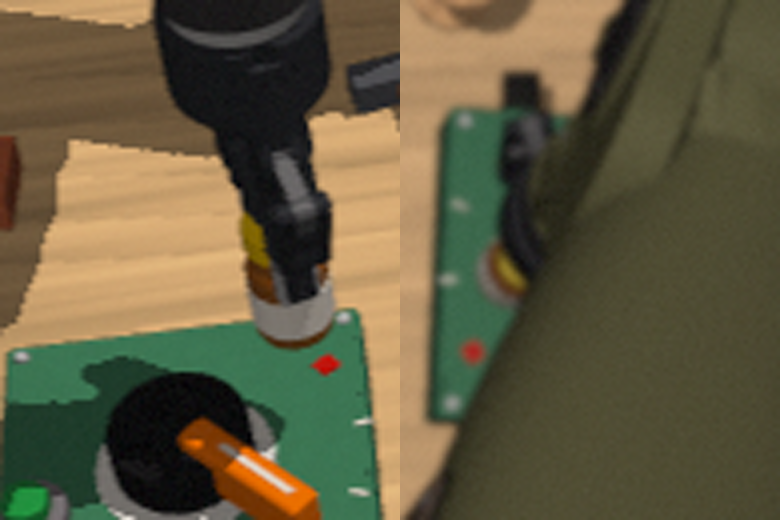

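{"op": "step_arm", "data": {
  "moves": [
    [30, 6, 48, 0, 0, 0, 0],
    [30, 12, 95, 0, 0, 0, 0],
    [30, 12, 95, 0, 0, 0, 0],
    [30, 12, 95, -45, 0, 0, 0],
    [30, 12, 95, -90, 0, 0, 0],
    [30, 12, 95, -115, 0, 0, 0],
    [30, 12, 95, -125, 0, 0, 0],
    [30, 12, 95, -130, 0, 0, 0],
    [30, 12, 95, -134, 0, 0, 0],
    [30, 12, 95, -134, 0, 0, 0]
  ]
}}

```text
time: 5.0
position: [0.52, -0.1116, 0.0459]
ee_rot: [0.001, 0.615, 0.788, 0.0]
force: [-0.5, 0.1, -0.5]
width: 0.0383
gripper_force: 61.0
```

{"op": "step_arm", "data": {
  "moves": [
    [30, 0, 0, -2, 0, 0, 0],
    [30, 0, 0, -3, 0, 0, 0],
    [30, 0, 0, -4, 0, 0, 0],
    [30, 0, 0, -5, 0, 0, 0],
    [30, 0, 0, -5, 0, 0, 0]
  ]
}}

```text
time: 5.5
position: [0.5197, -0.1114, 0.0413]
ee_rot: [0.0, 0.615, 0.789, 0.0]
force: [-2.6, 0.6, 6.1]
width: 0.0387
gripper_force: 61.7
```

{"op": "step_arm", "data": {
  "moves": [
    [50, 0, 0, 0, 0, 0, 0],
    [60, 0, 0, 0, 0, 0, 0],
    [70, 0, 0, 0, 0, 0, 0],
    [80, 0, 0, 0, 0, 0, 0],
    [80, 0, 0, 20, 0, 0, 0],
    [80, 0, 0, 60, 0, 0, 0],
    [80, 0, 0, 110, 0, 0, 0],
    [80, 0, 0, 130, 0, 0, 0],
    [0, 0, 0, 130, 0, 0, 0],
    [0, 0, 0, 130, 0, 0, 0]
  ]
}}

```text
time: 6.5
position: [0.5194, -0.1113, 0.1703]
ee_rot: [0.0, 0.615, 0.789, 0.0]
force: [0.1, 0.4, -0.7]
width: 0.0528
gripper_force: 0.0
```

{"op": "step_arm", "data": {
  "moves": [
    [0, 30, -50, 0, 0, 0, 0],
    [0, 60, -100, 0, 0, 0, 0],
    [0, 87, -147, 0, 0, 0, 0],
    [0, 87, -147, 0, 0, 0, 0],
    [0, 87, -147, -40, 0, 0, 0],
    [0, 87, -147, -70, 0, 0, 0],
    [0, 87, -147, -85, 0, 0, 0],
    [0, 87, -147, -92, 0, 0, 0],
    [0, 87, -147, -92, 0, 0, 0]
  ]
}}

```text
time: 7.4
position: [0.6055, -0.2578, 0.0772]
ee_rot: [-0.001, 0.615, 0.789, -0.0]
force: [0.3, 0.2, 1.5]
width: 0.0
gripper_force: 0.0
```

Run:
```python
from h import *
save('scene','D.png',(80,150,220,180),3.5)
s=env.read_state();p=s['position']*1000;print(p,s['force'],s['width'])
for a in np.linspace(.7,2.2,11):
    u=np.array([np.cos(a),np.sin(a)]);n=np.array([np.sin(a),-np.cos(a)])
    print(a.round(2),(np.array([523,-275.5])+75*u+24*n-p[:2]).round(0))
```

```text
[ 606.41946774 -258.17936711   78.55508103] [ 0.15120717  0.5545656  -0.09707161] 6.91251362776723e-05
0.7 [-11.  13.]
0.85 [-16.  23.]
1.0 [-23.  33.]
1.15 [-31.  41.]
1.3 [-40.  49.]
1.45 [-51.  54.]
1.6 [-62.  58.]
1.75 [-73.  61.]
1.9 [-85.  61.]
2.05 [-97.  60.]
2.2 [-108.   57.]
```

View pics/D.png

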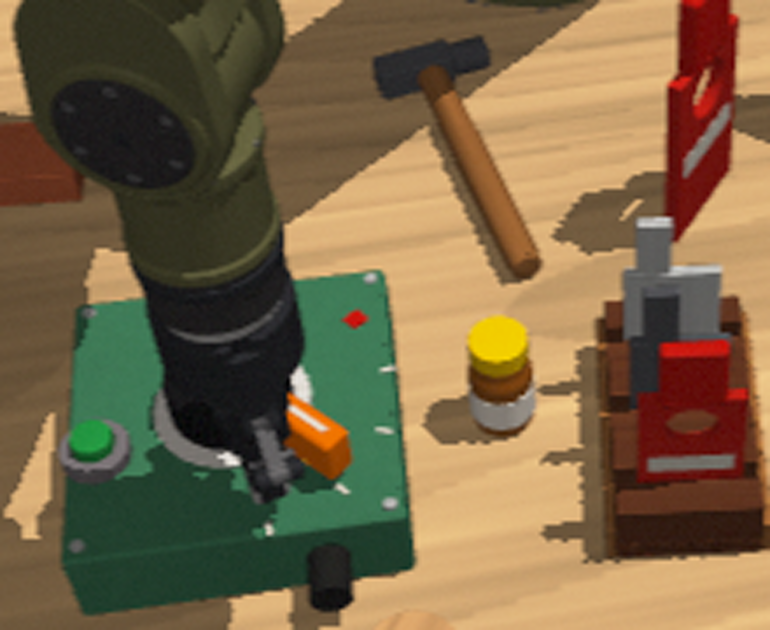

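{"op": "step_arm", "data": {
  "moves": [
    [0, -11, 13, 0, 0, 0, 0],
    [0, -16, 23, 0, 0, 0, 0],
    [0, -23, 33, 0, 0, 0, 0],
    [0, -31, 41, 0, 0, 0, 0],
    [0, -40, 49, 0, 0, 0, 0],
    [0, -51, 54, 0, 0, 0, 0],
    [0, -62, 58, 0, 0, 0, 0],
    [0, -73, 61, 0, 0, 0, 0],
    [0, -85, 61, 0, 0, 0, 0],
    [0, -91, 61, 0, 0, 0, 0]
  ]
}}

```text
time: 8.45
position: [0.514, -0.1969, 0.0783]
ee_rot: [-0.0, 0.615, 0.789, 0.0]
force: [3.8, -1.2, -0.8]
width: 0.0002
gripper_force: 1.5
```

{"op": "step_arm", "data": {
  "moves": [
    [0, -4, 0, 0, 0, 0, 0],
    [0, -6, -1, 0, 0, 0, 0],
    [0, -8, -1, 0, 0, 0, 0],
    [0, -8, -1, 0, 0, 0, 0]
  ]
}}

```text
time: 8.85
position: [0.507, -0.1984, 0.0782]
ee_rot: [-0.0, 0.615, 0.788, -0.0]
force: [1.8, 0.1, 0.5]
width: 0.0001
gripper_force: 0.8
```

{"op": "step_arm", "data": {
  "moves": [
    [0, -2, -1, 0, 0, 0, 0],
    [0, -4, -1, 0, 0, 0, 0],
    [0, -5, -2, 0, 0, 0, 0],
    [0, -5, -2, 0, 0, 0, 0]
  ]
}}

```text
time: 9.25
position: [0.5022, -0.2001, 0.0782]
ee_rot: [-0.0, 0.615, 0.789, 0.0]
force: [3.6, 1.6, 0.4]
width: -0.0
gripper_force: 1.6
```

{"op": "step_arm", "data": {
  "moves": [
    [0, -2, -1, 0, 0, 0, 0],
    [0, -4, -2, 0, 0, 0, 0],
    [0, -4, -2, 0, 0, 0, 0],
    [0, -4, -2, 0, 0, 0, 0]
  ]
}}

```text
time: 9.65
position: [0.5017, -0.2004, 0.0786]
ee_rot: [0.001, 0.614, 0.789, 0.004]
force: [12.6, 7.1, -4.4]
width: 0.0
gripper_force: 7.4
```

Run:
```python
from h import *
print(env.read_state()['force'],env.read_state()['position'])
```

```text
[12.60464505  7.09248544 -4.40360412] [ 0.50172445 -0.20043971  0.07861487]
```

{"op": "step_arm", "data": {
  "moves": [
    [0, 10, 6, 0, 0, 0, 0],
    [0, 20, 10, 0, 0, 0, 0],
    [0, 20, 10, 50, 0, 0, 0],
    [0, 20, 10, 100, 0, 0, 0],
    [0, 20, 10, 150, 0, 0, 0],
    [35, 20, 40, 185, 0, 0, 0],
    [35, 20, 90, 185, 0, 0, 0],
    [35, 70, 140, 185, 0, 0, -0.15],
    [35, 100, 190, 185, 0, 0, -0.33],
    [35, 120, 190, 185, 0, 0, -0.33]
  ]
}}

```text
time: 10.65
position: [0.618, -0.0099, 0.2636]
ee_rot: [-0.0, 0.737, 0.676, -0.001]
force: [0.6, -1.1, -0.2]
width: 0.0349
gripper_force: 0.0
```

Run:
```python
from h import *
a=env.camera('scene')[:,:,::-1];b=env.camera('top')[:,:,::-1]
f=lambda im,x,y,w,h,k:cv2.resize(im[y:y+h,x:x+w],None,fx=k,fy=k,interpolation=cv2.INTER_CUBIC)
C=np.zeros((600,800,3),np.uint8)
for im,X in((f(a,85,205,100,130,3.5),0),(f(a,235,190,75,120,3),360),(f(b,345,165,60,100,3),600)): C[:im.shape[0],X:X+im.shape[1]]=im[:,:800-X]
cv2.imwrite('pics/E.png',C)
print(env.read_state()['position'],env.read_state()['width'])
```

```text
[ 0.62107002 -0.0088591   0.26140474] 0.03502598252006568
```

View pics/E.png

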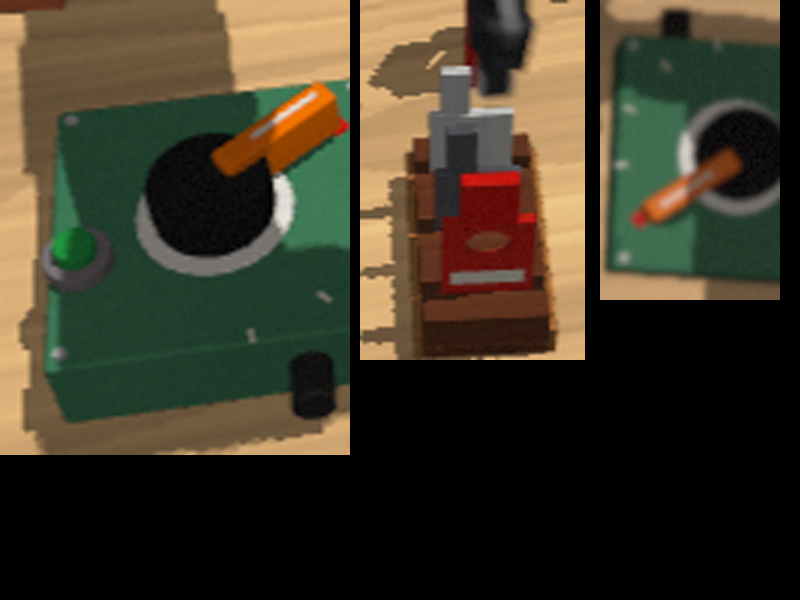

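{"op": "step_arm", "data": {
  "moves": [
    [35, 0, 0, -40, 0, 0, -0.035],
    [35, 0, 0, -80, 0, 0, -0.035],
    [35, 0, 0, -110, 0, 0, -0.035],
    [35, 0, 0, -125, 0, 0, -0.035],
    [35, 0, 0, -131, 0, 0, -0.035],
    [35, 0, 0, -131, 0, 0, -0.035],
    [5, 0, 0, -131, 0, 0, -0.035],
    [5, 0, 0, -131, 0, 0, -0.035],
    [5, 0, 0, -131, 0, 0, -0.035],
    [5, 0, 0, -131, 0, 0, -0.035]
  ]
}}

```text
time: 11.75
position: [0.6196, -0.0125, 0.1338]
ee_rot: [0.001, 0.748, 0.664, 0.001]
force: [0.8, -1.2, 5.1]
width: 0.0111
gripper_force: 59.1
```

{"op": "step_arm", "data": {
  "moves": [
    [5, 0, 0, 15, 0, 0, 0],
    [5, 0, 0, 30, 0, 0, 0],
    [5, 0, 0, 60, 0, 0, 0],
    [5, 0, 0, 100, 0, 0, 0],
    [5, 0, 0, 145, 0, 0, 0],
    [5, 0, 0, 175, 0, 0, 0],
    [5, 0, 0, 175, 0, 0, 0],
    [5, 0, 0, 175, 0, 0, 0]
  ]
}}

```text
time: 12.55
position: [0.6182, -0.0123, 0.3073]
ee_rot: [0.0, 0.748, 0.664, 0.0]
force: [0.6, 0.7, -2.0]
width: 0.0113
gripper_force: 59.3
```

{"op": "step_arm", "data": {
  "moves": [
    [5, -25, 42, 0, 0, 0, 0.05],
    [5, -51, 84, 0, 0, 0, 0.1],
    [5, -77, 126, 0, 0, 0, 0.15],
    [5, -103, 167, 0, 0, 0, 0.2],
    [5, -129, 209, 0, 0, 0, 0.25],
    [5, -155, 250, 0, 0, 0, 0.285],
    [5, -181, 290, 0, 0, 0, 0.285],
    [5, -207, 327, 0, 0, 0, 0.285],
    [5, -207, 327, 0, 0, 0, 0.285],
    [5, -207, 327, 0, 0, 0, 0.285]
  ]
}}

```text
time: 13.55
position: [0.4097, 0.3147, 0.3052]
ee_rot: [-0.0, 0.645, 0.764, -0.002]
force: [-0.0, -0.1, -2.8]
width: 0.011
gripper_force: 59.7
```

{"op": "step_arm", "data": {
  "moves": [
    [5, 0, 0, -40, 0, 0, 0],
    [5, 0, 0, -80, 0, 0, 0],
    [5, 0, 0, -110, 0, 0, 0],
    [5, 0, 0, -126, 0, 0, 0],
    [5, 0, 0, -126, 0, 0, 0],
    [5, 0, 0, -126, 0, 0, 0]
  ]
}}

```text
time: 14.15
position: [0.4115, 0.3134, 0.181]
ee_rot: [-0.0, 0.647, 0.763, -0.001]
force: [-0.1, 0.1, -1.8]
width: 0.0113
gripper_force: 59.7
```

Run:
```python
from h import *
a=env.camera('scene')[:,:,::-1];b=env.camera('top')[:,:,::-1]
f=lambda im,x,y,w,h,k:cv2.resize(im[y:y+h,x:x+w],None,fx=k,fy=k,interpolation=cv2.INTER_CUBIC)
C=np.zeros((600,800,3),np.uint8)
for im,X in((f(a,350,120,95,140,4),0),(f(b,115,190,100,100,4),390)): C[:im.shape[0],X:X+im.shape[1]]=im[:,:800-X]
cv2.imwrite('pics/F.png',C)
print(env.read_state()['position'],env.read_state()['ee_rot'],env.read_state()['width'])
```

```text
[0.41227428 0.31456519 0.18233004] [2.23067726e-04 6.46458229e-01 7.62949006e-01 7.22557584e-04] 0.011219656690027406
```

View pics/F.png

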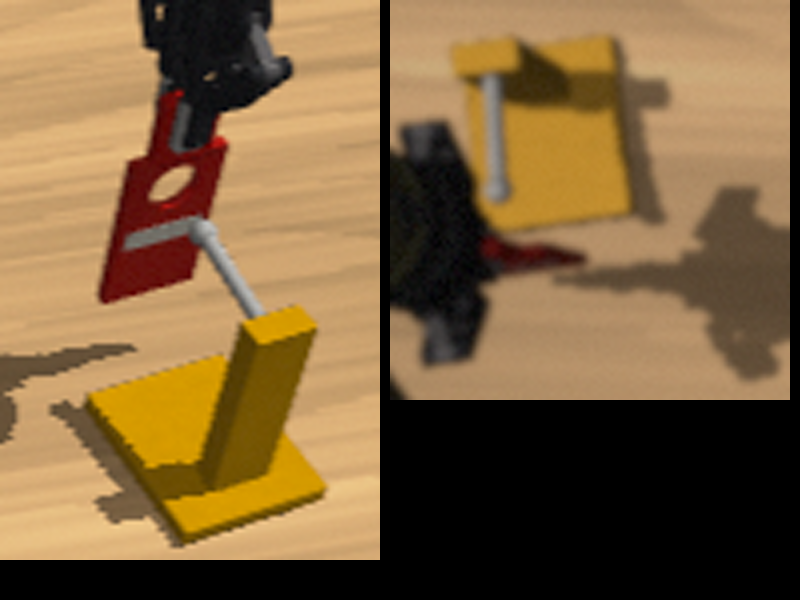

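Run:
```python
from h import *
g=lambda x,y:(350+x/4-.375,120+y/4-.375)
print('eye px',g(172,183),'pred',proj('scene',(.4123,.3146,.146)))
print('ball px',g(203,232),'pred',proj('scene',(.4527,.3216,.141)),tri(*g(203,232),115+(496-390)/4-.375,190+188/4-.375))
# eye position given plane x along peg axis at TCP
o,d=ray('scene',*g(172,183));n=np.array([.986,.164,0]);p0=np.array([.4123,.3146,0]);print(o+d*((p0-o)@n)/(d@n))
```

```text
eye px (392.625, 165.375) pred (np.float64(392.0474118621448), np.float64(165.96173196528306))
ball px (400.375, 177.625) pred (np.float64(400.95489002381703), np.float64(178.5662903328148)) (array([0.4530463 , 0.32078243, 0.14471768]), np.float64(0.0028295152944078413))
[0.41209307 0.31584411 0.14743612]
```

{"op": "step_arm", "data": {
  "moves": [
    [5, 10, 1, -3, 0, 0, 0],
    [5, 20, 3, -3, 0, 0, 0],
    [5, 30, 5, -3, 0, 0, 0],
    [5, 40, 6, -3, 0, 0, 0],
    [5, 50, 8, -4, 0, 0, 0],
    [5, 60, 9, -5, 0, 0, 0],
    [5, 70, 11, -7, 0, 0, 0],
    [5, 76, 12, -8, 0, 0, 0],
    [5, 76, 12, -8, 0, 0, 0]
  ]
}}

```text
time: 15.15
position: [0.488, 0.3267, 0.1728]
ee_rot: [-0.0, 0.646, 0.763, -0.0]
force: [0.4, 0.1, -2.9]
width: 0.0112
gripper_force: 59.8
```

Run:
```python
from h import *
save('scene','G.png',(350,120,95,140),4)
s=env.read_state();print(s['position'],s['force'])
```

```text
[0.48736782 0.32658124 0.17293178] [-0.68076314  0.3142464  -2.24592805]
```

View pics/G.png

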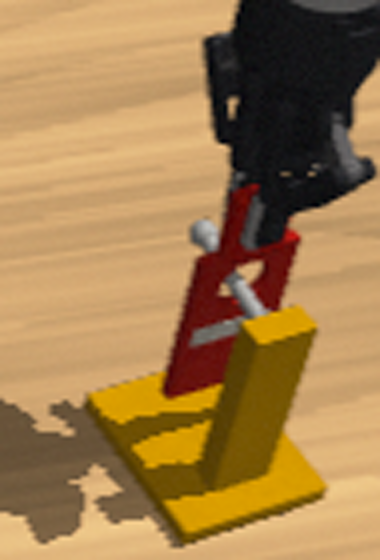

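{"op": "step_arm", "data": {
  "moves": [
    [5, 0, 0, -4, 0, 0, 0],
    [5, 0, 0, -8, 0, 0, 0],
    [5, 0, 0, -10, 0, 0, 0],
    [5, 0, 0, -12, 0, 0, 0],
    [5, 0, 0, -12, 0, 0, 0]
  ]
}}

```text
time: 15.7
position: [0.4869, 0.3266, 0.161]
ee_rot: [-0.0, 0.646, 0.763, -0.0]
force: [-0.5, -0.6, -3.0]
width: 0.0115
gripper_force: 59.8
```

{"op": "step_arm", "data": {
  "moves": [
    [5, 0, 0, -1, 0, 0, 0],
    [5, 0, 0, -2, 0, 0, 0],
    [5, 0, 0, -3, 0, 0, 0],
    [5, 0, 0, -3, 0, 0, 0]
  ]
}}

```text
time: 16.1
position: [0.4875, 0.3268, 0.1597]
ee_rot: [0.0, 0.646, 0.763, 0.001]
force: [-3.7, -2.0, 6.3]
width: 0.0107
gripper_force: 61.4
```

Contact on the peg. Release gently and leave.

{"op": "step_arm", "data": {
  "moves": [
    [5, 0, 0, 2, 0, 0, 0],
    [5, 0, 0, 2, 0, 0, 0],
    [14, 0, 0, 2, 0, 0, 0],
    [18, 0, 0, 2, 0, 0, 0],
    [24, 0, 0, 2, 0, 0, 0],
    [30, 0, 0, 2, 0, 0, 0],
    [36, 0, 0, 2, 0, 0, 0],
    [40, 0, 0, 2, 0, 0, 0]
  ]
}}

```text
time: 16.9
position: [0.4873, 0.3267, 0.1603]
ee_rot: [-0.0, 0.646, 0.763, -0.0]
force: [-0.2, 0.3, -0.6]
width: 0.0399
gripper_force: 0.0
```

{"op": "step_arm", "data": {
  "moves": [
    [40, 0, 0, 10, 0, 0, 0],
    [40, 0, 0, 40, 0, 0, 0],
    [40, 0, 0, 80, 0, 0, 0],
    [40, 0, 0, 120, 0, 0, 0],
    [40, -40, 20, 140, 0, 0, 0],
    [40, -60, 60, 140, 0, 0, 0],
    [40, -60, 110, 140, 0, 0, 0],
    [40, -60, 150, 140, 0, 0, 0],
    [40, -60, 150, 140, 0, 0, 0],
    [40, -60, 150, 140, 0, 0, 0]
  ]
}}

```text
time: 17.9
position: [0.4269, 0.4772, 0.3002]
ee_rot: [0.0, 0.645, 0.764, -0.0]
force: [0.3, -0.4, -0.5]
width: 0.0399
gripper_force: 0.0
```

Run:
```python
from h import *
save('scene','H.png',None,1.42)
s=env.read_state();print(s['position'],s['force'],s['time'])
```

```text
[0.42715501 0.47631736 0.30047037] [ 0.05523438 -0.51147579  0.35400797] 17.95
```

View pics/H.png

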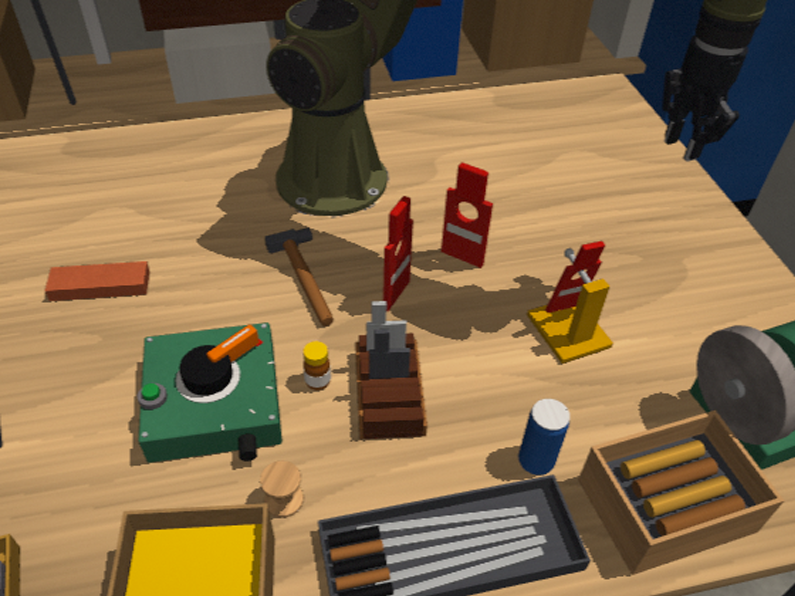

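The plate hangs on the peg at about (580,275). The pointer is at the red mark, the jar stands at (316,365), and the blanks, can and spool haven't moved. I'll let the plate settle, then hand in.

{"op": "step_arm", "data": {
  "moves": [
    [40, 0, 0, 0, 0, 0, 0],
    [40, 0, 0, 0, 0, 0, 0],
    [40, 0, 0, 0, 0, 0, 0],
    [40, 0, 0, 0, 0, 0, 0],
    [40, 0, 0, 0, 0, 0, 0],
    [40, 0, 0, 0, 0, 0, 0],
    [40, 0, 0, 0, 0, 0, 0],
    [40, 0, 0, 0, 0, 0, 0],
    [40, 0, 0, 0, 0, 0, 0],
    [40, 0, 0, 0, 0, 0, 0]
  ]
}}

```text
time: 18.95
position: [0.4272, 0.4767, 0.3003]
ee_rot: [0.0, 0.646, 0.763, -0.0]
force: [0.5, 0.3, -0.0]
width: 0.0402
gripper_force: 0.0
```

```bash
python3 -c "
from h import *
a=env.camera('scene').astype(int);b=cv2.imread('pics/raw_H.png')[:,:,::-1].astype(int)
print(abs(a-b)[160:260,365:440].max())
print(env.close_job())"
```

```text
97
the job is handed in; nothing more can be done
None
```

I handed the job in at about 19 s, but no verdict came back: the last picture showed the jar upright on the bench, the pointer at its off stop and the smallest red plate hanging on the peg. A last before/after image check around the stand still showed some change, so I can't confirm the plate had fully stopped swinging.

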